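# Seal the unused antenna port of a radio unit with its cup

## Task

Close the antenna port of the white radio unit: slide the taller of the two black cups, mouth down, over the upright post until it rests on the stiff seal ring, and let go of it there. Then push down on the top of the cup so that it drives the ring fully down onto its flange, feeling for the stop rather than ramming it. Leave the other loose things where they are.

Things in the scene. Friction and masses are not known exactly. Their poses are not given: they have to be found in the camera images.
- tall_cup: The cup to fit: black plastic cylinder, 110 mm tall, 52 mm outside diameter, standing mouth down with a flat closed top. Bore 39 mm diameter, 100 mm deep (the closed top is 10 mm thick). 0.14 to 0.28 kg. Origin at the centre of its open mouth (underside), z up along its axis towards the closed top.
- short_cup: A similar cup for another port, not to be used: black plastic, 70 mm tall, 52 mm outside diameter, also standing mouth down; its bore is too shallow for this post. Origin at the centre of its underside, z up. The two cups swap places from start to start.
- radio: White radio unit, a fixed box 150 mm (x) by 280 mm (y), top face 75 mm above the shelf, with three black connector caps that stick out 22 mm from its -x face. Its post stands 60 mm from the centre towards its -y end. Origin at the centre of its underside, z up.
- post_top (a point): Centre of the top of the radio's upright aluminium post, 187 mm above the shelf; axes as the radio's. The post is 36 mm in diameter, its last 12 mm tapering to 20 mm at the top. It rises 104 mm from a steel flange (66 mm diameter, top 83 mm above the shelf), on which the seal ring comes to rest.
- ring_top (a point): Centre of the top face of the black seal ring around the post (56 mm outside diameter, 12 mm thick), axes as the radio's. The top face is 120 mm above the shelf with the ring fully up and 95 mm with it fully down on the flange.
- seal_ring (a joint): How far the seal ring has been pushed down the post, m: 0 fully up, 0.025 fully down on the flange (the hard stop). The ring starts somewhere between 0 and 0.008. It slides stiffly: about 8 N pressed on it moves it, the cup's own weight does not, and it stays where it is left.
- thumb_knob: Loose bystander: black knob 52 mm in diameter, 20 mm thick, with a brass stud on top to 42 mm. Origin at the centre of its underside.
- screwdriver: Loose bystander: screwdriver with a grey handle, about 190 mm long, lying along its x axis (handle towards -x).
- wrench: Loose bystander: steel wrench about 170 mm long, lying along its x axis.
Not all that is in view belongs to the job. What is shaped like the tall_cup but blue or green is not meant.

How it is judged:
On the way:
1. the tall cup rests on the seal ring around the post and has been let go, the ring not yet pushed down (less than 20 mm of its 25 mm travel) (horizontal distance between tall_cup and post_top below 0.005 m and z of tall_cup in the frame of ring_top between -0.003 and 0.003 m and angle between tall_cup's own z axis and vertical below 0.08 rad and contact force between the fingers and tall_cup below 0.1 N and value of joint seal_ring below 0.02 m), for 0.2 s.
At the end, for the whole second after the job is handed in: The seal ring is fully down (more than 22.5 mm of its 25 mm travel) and the tall cup stands upright (within 0.08 rad) around the post, its axis within 5 mm of the post's and its mouth within 3 mm of the ring's top face, at rest and released (horizontal distance between tall_cup and post_top below 0.005 m and z of tall_cup in the frame of ring_top between -0.003 and 0.003 m and angle between tall_cup's own z axis and vertical below 0.08 rad and contact force between the fingers and tall_cup below 0.1 N and value of joint seal_ring above 0.0225 m and linear speed of tall_cup below 0.02 m/s); the robot touches nothing.
It fails at once if the cup is rammed: more than 60 N between the tall cup and the radio with its ring (contact force between tall_cup and radio above 60 N).
It fails at once if another loose thing is moved by more than 30 mm (distance of any of short_cup, thumb_knob, screwdriver, wrench from where it was at the start of the episode above 0.03 m).
It also fails if it takes over 53 s, if anything falls off the work surface, if the arm or the gripper's body presses on something with over 40 N, if the wrist force passes 120 N, or if a joint passes its speed limit or range.

## Robot

A 6-joint arm with a two-finger parallel gripper is mounted at the origin on the work surface. World frame = base frame: x ahead of the robot, y to its left, z up, the work surface at z = 0. Lengths are in m, angles in rad, forces in N, time in s.
With the tool pointing down it reaches from about 0.425 to 0.925 m from the base axis. Payload 12.5 kg.
Tool frame: the origin (TCP) lies on the centre line of the jaws, within the pads' length; the fingertips stand 17 mm ahead of it and the grasp point (between the pads) lies 2 mm behind it; z points along the fingers, y is the line along which they close (so a half turn about z gives the same grasp; the last joint's range is limited). The gripper opens to 85 mm and grips with 20 to 120 N. Pads are 22 mm wide; open, the fingers measure 114 mm over their backs; the gripper's body (76 mm by 85 mm) begins 54 mm behind the grasp point. The pads swing forward as they close: fully open they stand 13 mm farther back than shut.
Start: joints at [-1.221, 0.491, 1.559, -0, 1.092, -0.106], TCP at [0.275, -0.561, 0.248] pointing down, gripper open.
Joint ranges: [-3.1, 3.1], [-0.84, 2.19], [0.05, 2.79], [-1.13, 4.28], [0.06, 2.93], [-2.69, 2.69]. Speed limits (rad/s): [2.22, 2.22, 2.79, 3.14, 3.14, 3.14].

## Interface

Orientations are given as a unit quaternion [w, x, y, z].
In Python, from bench import robot gives the robot as it stands.
- The arm moves only by the tool drive_tool, never from a script. Its argument "steps" is a list of rows, each a list of 7 numbers: the shift along the world's x, y, z in cm, then the turn, a rotation vector about the world's x, y, z in rad, then the finger opening in cm, from 0 to 8.54. In form: [[dx, dy, dz, rx, ry, rz, jaw], ...]. A call has 1 to 8 rows; each row is the pose to reach, as a shift and turn from the pose commanded when the call began; what a row does not reach only later rows make up. A row lasts 1/10 s, in which the tool goes at most 50 mm and 8.59 degrees, less where a joint would pass 70% of its speed; a pose out of reach is approached as far as the arm can. A call with a gripper value outside its range is refused whole. The fingers move at their own pace and stop on an object; "force" is the grip in N (left out, the last holds). Time passes only in rows, so rows that repeat a pose let the fingers close. It gives the time, the measured TCP pose, the force, the opening and the grip force at its end, in the units of the state.
- robot.get_obs(): the state, without advancing time (a new reading comes with each control period).
- robot.get_image(name): name is "scene" or "top" or "wrist"; returns the picture (384x512x3 uint8, red, green, blue); there is no depth.
- robot.get_calibration(name): a dict with "fx", "fy", "cx", "cy" (pixels), "R" (3x3) and "t" (3): a world point X has camera coordinates R X + t. Camera axes: x right, y down, z forward; pixel columns grow to the right and rows downward; lengths in m; the calibration is good to about 2 mm. A picture is of the moment at which its call begins: read the wrist's pose just before it. get_calibration takes no time and is no camera call; for the wrist camera it gives the pose at the moment of the call.
- robot.sign_off(): hands the job in; it is judged then, once.
Trained networks look in the newest picture that a camera, given by its name, has taken for a name from the list of things; names that differ only in an ending like _2 or _b are one class to them, and where a whole thing is asked for, a point or a joint stands for the part that bears it (a point fixed in the world has none). Each returns a list of dicts, best first, with "conf" (0 to 1); they miss things now and then, are a little off and sometimes report something else, mostly with a low value. They report only what shows in the picture. A call takes as long as a camera call. They do not tell look-alikes from the thing itself.
- robot.regions_of(camera, thing): "pixels" (384x512 bool, what is visible of it) and "centre" ([column, row] in pixels, amid what is visible of it).
- robot.place_of(camera, thing): "centre" ([column, row] in pixels: a listed point, or the origin of a listed thing).
The state is a dict: "time": time; "joint_positions": joint angles; "dq": joint speeds; "joint_efforts": joint torques, N m; "tcp_pos": TCP position; "orientation": TCP orientation; "contact_force": force on the tool from outside, world axes, zero at the start; "moment": the same for the moment, N m; "finger_gap": finger opening in m; "finger_force": force on a finger pad.
Only numpy, scipy, OpenCV 4.12 (cv2) and the standard library are available. Lean on these libraries where they do the work, as an engineer would, in place of code of your own. Each camera call takes 0.05 s, during which the arm holds its last target. There are 200 camera calls.

## Working session

There is one attempt and no reset: what is moved stays moved. The work goes in short steps, Python scripts to look and compute and a tool call to move; the robot and the scene stay as the last step left them, time stands still between calls to the robot, and variables do not carry over. Pictures are saved under pics/ and viewed, at most 10 in all, crops included, and the job is handed in when it is done.

Besides the shell and the picture viewer there is one more tool, called after ">>>" as a command line: name --pt "numbers of a row" for each row, then --argument value for the rest. drive_tool: Moves the arm, as the interface text tells. Its arguments: {"type":"object","properties":{"steps":{"type":"array","items":{"type":"array","items":{"type":"number"}}},"force":{"type":"number"}},"required":["steps"]}

```bash
mkdir -p pics; cat > h.py <<'E'
import numpy as np, cv2
from bench import robot
def ray(cal,px):
    d=np.array([(px[0]-cal["cx"])/cal["fx"],(px[1]-cal["cy"])/cal["fy"],1.])
    R=np.array(cal["R"]);t=np.array(cal["t"])
    return -R.T@t, R.T@d
def at_z(cal,px,z):
    c,d=ray(cal,px); return c+d*(z-c[2])/d[2]
def proj(cal,X):
    p=np.array(cal["R"])@np.array(X)+np.array(cal["t"]); return [cal["fx"]*p[0]/p[2]+cal["cx"],cal["fy"]*p[1]/p[2]+cal["cy"]]
def tri(cs,ps):
    A=np.zeros((3,3));b=np.zeros(3)
    for c,p in zip(cs,ps):
        o,d=ray(c,p);d/=np.linalg.norm(d);M=np.eye(3)-np.outer(d,d);A+=M;b+=M@o
    return np.linalg.solve(A,b)
E
cat > a.py <<'E'
from h import *
ims=[]
for n in("scene","top"):
    im=robot.get_image(n); cal=robot.get_calibration(n); ims.append(im)
    print(n,"cam",np.round(ray(cal,(256,192))[0],3))
    for th in("tall_cup","short_cup","post_top","ring_top","radio","thumb_knob","screwdriver","wrench"):
        print(th,[(round(r["conf"],2),np.round(r["centre"]).tolist(),np.round(at_z(cal,r["centre"],{"post_top":.187,"ring_top":.116}.get(th,0)),3).tolist()) for r in robot.place_of(n,th)[:4]])
for n,im in zip(("scene","top"),ims):
    cv2.imwrite(f"pics/{n}0.png",cv2.resize(im[:,:,::-1],(768,576)))
print(robot.get_obs())
E
python3 a.py
```

```text
scene cam [1.24  0.638 0.867]
tall_cup [(0.88, [224.0, 177.0], [0.408, -0.257, -0.0]), (0.68, [249.0, 192.0], [0.409, -0.128, 0.0]), (0.65, [240.0, 205.0], [0.48, -0.101, -0.0]), (0.64, [218.0, 198.0], [0.509, -0.181, 0.0])]
short_cup [(0.62, [180.0, 194.0], [0.583, -0.293, -0.0])]
post_top [(0.92, [282.0, 213.0], [0.594, 0.159, 0.187])]
ring_top []
radio [(0.93, [293.0, 273.0], [0.595, 0.214, 0.0]), (0.62, [169.0, 220.0], [0.693, -0.216, -0.0])]
thumb_knob [(0.63, [297.0, 210.0], [0.371, 0.055, 0.0])]
screwdriver [(0.5, [169.0, 220.0], [0.694, -0.214, 0.0])]
wrench [(0.62, [383.0, 266.0], [0.399, 0.387, 0.0])]
top cam [0.376 0.022 1.261]
tall_cup [(0.81, [275.0, 214.0], [0.478, -0.079, 0.0]), (0.68, [331.0, 240.0], [0.399, -0.249, 0.0]), (0.62, [294.0, 242.0], [0.393, -0.136, 0.0]), (0.6, [308.0, 204.0], [0.51, -0.182, 0.0])]
short_cup [(0.73, [342.0, 182.0], [0.578, -0.288, 0.0])]
post_top [(0.56, [189.0, 168.0], [0.589, 0.161, 0.187])]
ring_top [(0.58, [194.0, 174.0], [0.585, 0.154, 0.116]), (0.55, [310.0, 204.0], [0.496, -0.167, 0.116])]
radio [(0.84, [173.0, 178.0], [0.596, 0.23
[... 260 characters left out ...]
ay([-1.22060511e+00,  4.90887333e-01,  1.55892478e+00, -3.06114424e-05,
        1.09172131e+00, -1.05621269e-01]), 'dq': array([-2.82251202e-04,  8.29985323e-04, -8.53787752e-04,  1.02089133e-03,
        8.14467507e-05, -1.36015162e-03]), 'joint_efforts': array([-1.21696025e-04, -6.18263125e+01, -2.61841053e+01, -1.70300191e-04,
        3.65441811e-04, -1.33799617e-05]), 'tcp_pos': array([ 0.2751214 , -0.56118518,  0.24832627]), 'orientation': array([ 3.10537057e-05,  9.74139996e-01,  2.25945276e-01, -9.86858688e-06]), 'contact_force': array([ 0.31458627,  0.35277079, -0.36103276]), 'moment': array([0.00666396, 0.01543357, 0.00026584]), 'finger_force': 0.0, 'finger_gap': 0.08560673221101155}
```

View pics/scene0.png

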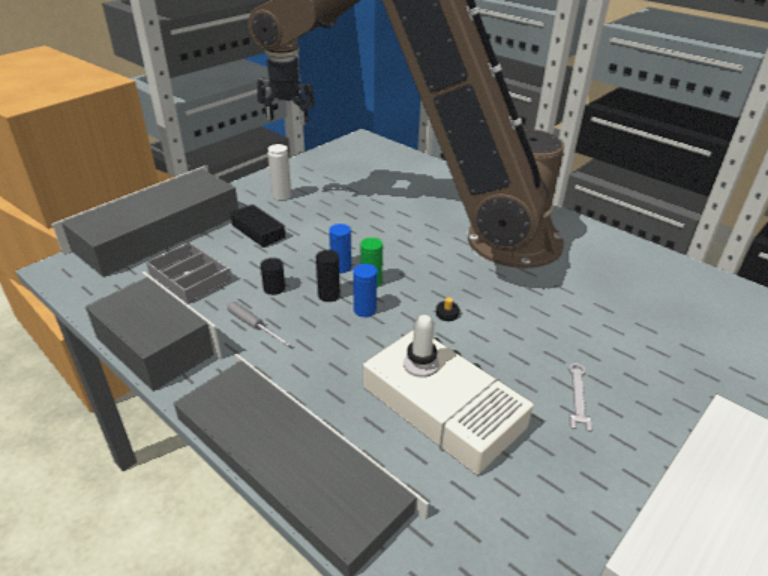

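View pics/top0.png

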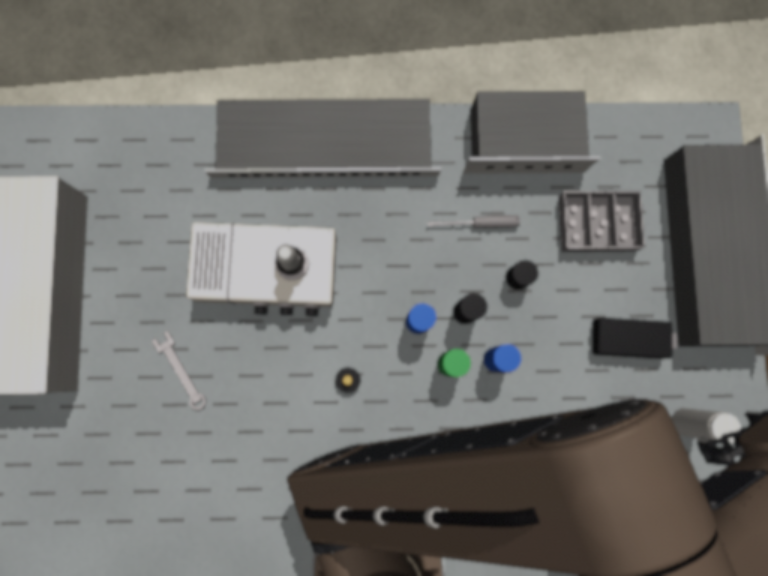

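Both pictures agree. Candidates for the tall cup, given as scene / top pixels at 512 px width:
- Black tall cup: (218,184) / (313,205)
- Black short cup: (181,184) / (348,183)
- Blue: (227,165) / (337,239)
- Blue: (243,193) / (281,212)
- Green: (247,175) / (304,242)

I choose the black one at (218,184): it is black and clearly taller than the black cup at (181,184). I'll check it in a close crop.

```bash
python3 - <<'E'
from h import *
im=robot.get_image("scene")
cv2.imwrite("pics/crop0.png",cv2.resize(im[140:240,160:300,::-1],(700,500),interpolation=cv2.INTER_CUBIC))
c={n:robot.get_calibration(n) for n in("scene","top")}
print(tri([c["scene"],c["top"]],[(218,198),(308,204)]),tri([c["scene"],c["top"]],[(282,213),(189,168)]))
w=robot.get_calibration("wrist");print(w)
E
```

```text
[ 0.50851251 -0.18072983  0.00192381] [0.59022665 0.15927589 0.18396736]
{'fx': 297.052240805879, 'fy': 297.052240805879, 'cx': 254.81207028907139, 'cy': 186.67654120255307, 'R': array([[ 4.40762663e-01, -8.97623451e-01,  6.44063034e-04],
       [-8.52221931e-01, -4.18243499e-01,  3.14309014e-01],
       [-2.81861767e-01, -1.39084563e-01, -9.49320509e-01]]), 't': array([-0.62505209, -0.04105902,  0.37898265])}
```

View pics/crop0.png

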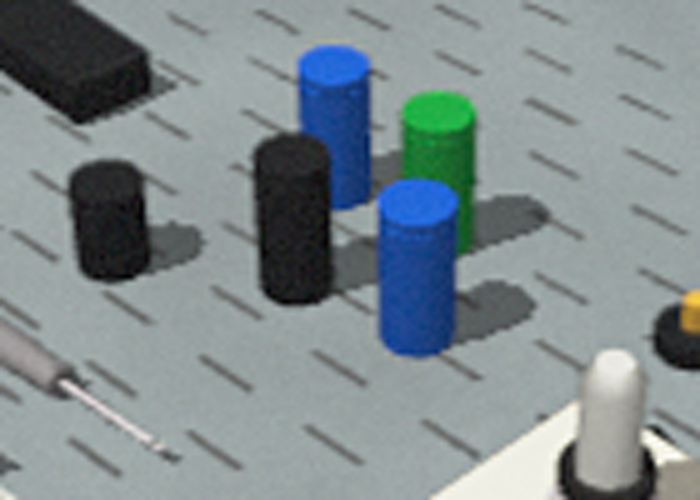

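The crop confirms it: the tall black cup is at crop (293,215), with the short black one at (108,220). I'll move above the cup, turning the tool so the fingers close away from the blue cup.

>>> drive_tool --pt "2 3 5 0 0 0.1 8.5" --pt "4.5 7 6 0 0 0.22 8.5" --pt "7 11 6 0 0 0.34 8.5" --pt "9.5 15 6 0 0 0.46 8.5" --pt "12 19 6 0 0 0.58 8.5" --pt "14.5 23 6 0 0 0.7 8.5" --pt "17 27.5 6 0 0 0.8 8.5" --pt "19.5 32 6 0 0 0.88 8.5" --force 30

```text
time: 1.75
tcp_pos: [0.4693, -0.242, 0.3085]
orientation: [0.0, 0.784, 0.621, 0.0]
contact_force: [0.7, -0.3, 0.4]
finger_gap: 0.0851
finger_force: 0.0
```

```bash
cat > w.py <<'E'
from h import *
import sys
o=robot.get_obs();print("t",o["time"],"tcp",np.round(o["tcp_pos"],4),"q",np.round(o["orientation"],4),"gap",o["finger_gap"])
cal=robot.get_calibration("wrist");im=robot.get_image("wrist")
cv2.imwrite(f"pics/{sys.argv[1]}.png",cv2.resize(im[:,:,::-1],(768,576)))
for th in sys.argv[2:]:
    z={"post_top":.187}.get(th,0)
    for r in robot.place_of("wrist",th)[:4]: print(th,round(r["conf"],2),np.round(r["centre"],1),np.round(at_z(cal,r["centre"],z),4))
    for r in robot.regions_of("wrist",th)[:3]:
        m=r["pixels"];ys,xs=np.nonzero(m);print(" reg",round(r["conf"],2),m.sum(),np.round(r["centre"],1),xs.min(),xs.max(),ys.min(),ys.max(),im[m].mean(0).round())
E
python3 w.py w1 tall_cup
```

```text
t 1.75 tcp [ 0.4693 -0.242   0.3085] q [2.000e-04 7.840e-01 6.208e-01 1.000e-04] gap 0.0851457963384699
tall_cup 0.84 [266.5 102.1] [ 0.4995 -0.1851  0.    ]
tall_cup 0.74 [182.7  94.1] [ 0.3883 -0.148   0.    ]
tall_cup 0.73 [235.   30.6] [ 0.4789 -0.0878  0.    ]
tall_cup 0.66 [208.9 157.5] [ 0.3989 -0.243   0.    ]
 reg 0.77 1957 [271.9 103.8] 245 293 81 131 [68. 69. 70.]
 reg 0.69 2247 [233.6  23.5] 201 254 0 50 [ 64. 107. 195.]
 reg 0.66 2219 [201.1 168.8] 174 226 141 199 [ 60.  99. 187.]
```

>>> drive_tool --pt "2 3 0 0 0 0 8.5" --pt "3.5 5.8 -1 0 0 0 8.5" --pt "3.5 5.8 -1 0 0 0 8.5" --pt "3.5 5.8 -1 0 0 0 8.5"

```text
time: 2.3
tcp_pos: [0.5035, -0.1864, 0.2982]
orientation: [-0.0, 0.785, 0.619, -0.0]
contact_force: [-0.4, 0.1, 0.9]
finger_gap: 0.0848
finger_force: 0.0
```

```bash
python3 w.py w2 tall_cup
```

```text
t 2.3 tcp [ 0.5035 -0.1864  0.2982] q [-1.000e-04  7.852e-01  6.193e-01 -2.000e-04] gap 0.0848473601226315
tall_cup 0.7 [252.9 146.5] [ 0.5009 -0.1845  0.    ]
tall_cup 0.66 [174.2 139.1] [ 0.3943 -0.1481  0.    ]
tall_cup 0.61 [195.6 197.9] [ 0.3977 -0.2408  0.    ]
tall_cup 0.58 [221.9  81. ] [ 0.4812 -0.0887  0.    ]
 reg 0.96 2581 [188.1 215.5] 160 215 183 251 [ 52.  89. 171.]
 reg 0.88 2357 [209.8  77.7] 182 238 50 104 [ 66. 117. 224.]
 reg 0.83 2713 [155.3 149.4] 124 191 121 179 [ 52. 116.  64.]
```

View pics/w2.png

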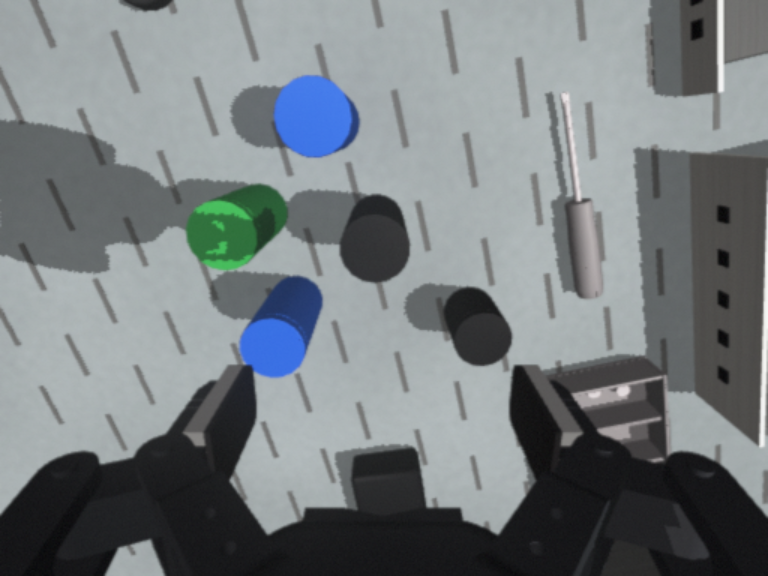

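The wrist view shows the black tall cup top at about (375,247)/1.5, with blue cups at (315,117) and (273,345), green at (222,235) and the short cup at (480,330). Next I'll fit the cup's top disc.

```bash
cat > fit.py <<'E'
from h import *
from scipy.optimize import least_squares
import sys
def cup(x0,z=.11,R=.026,name="wrist",H=.11):
    # match rendered silhouette (mouth+top circles' hull) to the dark blob
    cal=robot.get_calibration(name);im=robot.get_image(name)
    m=((im.max(2)<75)&(im.max(2).astype(int)-im.min(2)<18)).astype(np.uint8)
    m=cv2.morphologyEx(m,cv2.MORPH_OPEN,np.ones((5,5)))
    n,l,st,_=cv2.connectedComponentsWithStats(m)
    px=np.array(proj(cal,[*x0,z-.01])).round().astype(int)
    k=l[px[1],px[0]];print("px",px,"label",k,"stat",st[k])
    cs,_=cv2.findContours((l==k).astype(np.uint8),0,cv2.CHAIN_APPROX_NONE)
    pts=max(cs,key=len)[:,0].astype(float)
    a=np.linspace(0,2*np.pi,60)
    def res(x):
        P=[proj(cal,[x[0]+R*np.cos(t),x[1]+R*np.sin(t),zz]) for zz in(z,z-H) for t in a]
        h=cv2.convexHull(np.array(P,np.float32))
        return [cv2.pointPolygonTest(h,(float(p[0]),float(p[1])),True)-.5 for p in pts]
    s=least_squares(res,x0,loss="soft_l1",diff_step=1e-3);print("cup",s.x.round(4),"rms px",np.sqrt(np.mean(np.array(res(s.x))**2)))
    return s.x
if __name__=="__main__":
    cup([.505,-.183]);print(robot.get_obs()["tcp_pos"])
E
python3 fit.py
```

```text
px [256 160] label 4 stat [ 227  130   45   57 2039]
cup [ 0.4977 -0.1837] rms px 1.063478293168508
[ 0.50331505 -0.1869363   0.29856908]
```

>>> drive_tool --pt "-0.6 0 -4 0 0 0 8.5" --pt "-0.6 0 -8 0 0 0 8.5" --pt "-0.6 0 -12 0 0 0 8.5" --pt "-0.6 0 -13.5 0 0 0 8.5" --pt "-0.6 0 -13.5 0 0 0 8.5" --pt "-0.6 0 -13.5 0 0 0 8.5"

```text
time: 3.1
tcp_pos: [0.4979, -0.1865, 0.164]
orientation: [0.0, 0.785, 0.619, 0.0]
contact_force: [-0.3, -0.7, 1.5]
finger_gap: 0.0848
finger_force: 0.0
```

```bash
sed -i 's/cup(\[.505,-.183\])/cup([.499,-.184])/' fit.py; python3 fit.py;  python3 w.py w3
```

```text
px [256 208] label 1 stat [ 217  147   75  101 5813]
cup [ 0.4978 -0.1836] rms px 1.6152824344780339
[ 0.49808782 -0.18645152  0.16448455]
t 3.15 tcp [ 0.4981 -0.1865  0.1645] q [8.000e-04 7.853e-01 6.191e-01 4.000e-04] gap 0.08502571895480109
```

View pics/w3.png

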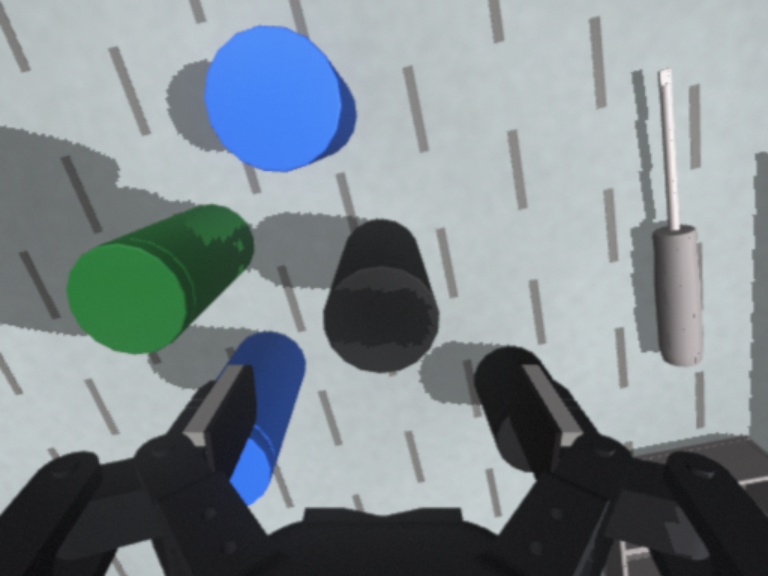

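>>> drive_tool --pt "0 0.25 -3 0 0 0 8.5" --pt "0 0.25 -6 0 0 0 8.5" --pt "0 0.25 -8.5 0 0 0 8.5" --pt "0 0.25 -9.1 0 0 0 8.5" --pt "0 0.25 -9.1 0 0 0 8.5" --pt "0 0.25 -9.1 0 0 0 5" --pt "0 0.25 -9.1 0 0 0 4.5" --pt "0 0.25 -9.1 0 0 0 4.5" --force 30

```text
time: 4.0
tcp_pos: [0.4981, -0.1835, 0.0738]
orientation: [0.001, 0.785, 0.619, 0.0]
contact_force: [-0.7, 0.6, 7.3]
finger_gap: 0.0519
finger_force: 29.9
```

>>> drive_tool --pt "0 0 0 0 0 0 4.5" --pt "0 0 0 0 0 0 4.5" --pt "0 0 0 0 0 0 4.5" --pt "0 0 0 0 0 0 4.5" --force 40

```text
time: 4.4
tcp_pos: [0.4982, -0.1835, 0.0739]
orientation: [0.001, 0.785, 0.619, 0.0]
contact_force: [-0.4, 0.9, 10.2]
finger_gap: 0.0517
finger_force: 39.8
```

>>> drive_tool --pt "0 0 3 0 0 0 4.5" --pt "0 0 7 0 0 0 4.5" --pt "0 0 12 0 0 0 4.5" --pt "0 0 17 0 0 0 4.5" --pt "1 4 21 0 0 0 4.5" --pt "2.2 8 22.6 0 0 0 4.5" --pt "3.5 12.5 22.6 0 0 0 4.5" --pt "5 17 22.6 0 0 0 4.5"

```text
time: 5.2
tcp_pos: [0.5476, -0.0115, 0.3]
orientation: [0.001, 0.785, 0.619, 0.001]
contact_force: [0.8, -0.6, -2.4]
finger_gap: 0.0518
finger_force: 43.3
```

>>> drive_tool --pt "1.5 4.5 0 0 0 0 4.5" --pt "2.2 8 0 0 0 0 4.5" --pt "2.2 8 0 0 0 0 4.5" --pt "2.2 8 0 0 0 0 4.5" --pt "2.2 8 0 0 0 0 4.5"

```text
time: 5.7
tcp_pos: [0.5694, 0.0661, 0.2986]
orientation: [0.0, 0.785, 0.619, 0.0]
contact_force: [-0.2, -0.4, -1.9]
finger_gap: 0.0514
finger_force: 43.3
```

```bash
python3 w.py w4 post_top ring_top
```

```text
t 5.7 tcp [0.5694 0.0661 0.2986] q [1.000e-04 7.853e-01 6.192e-01 0.000e+00] gap 0.051362041720380086
post_top 0.92 [252.   65.9] [0.5896 0.1603 0.187 ]
 reg 0.8 20837 [243.7  70.7] 157 325 0 154 [207. 207. 207.]
 reg 0.83 954 [258.9  93.6] 223 279 43 101 [75. 73. 74.]
```

View pics/w4.png

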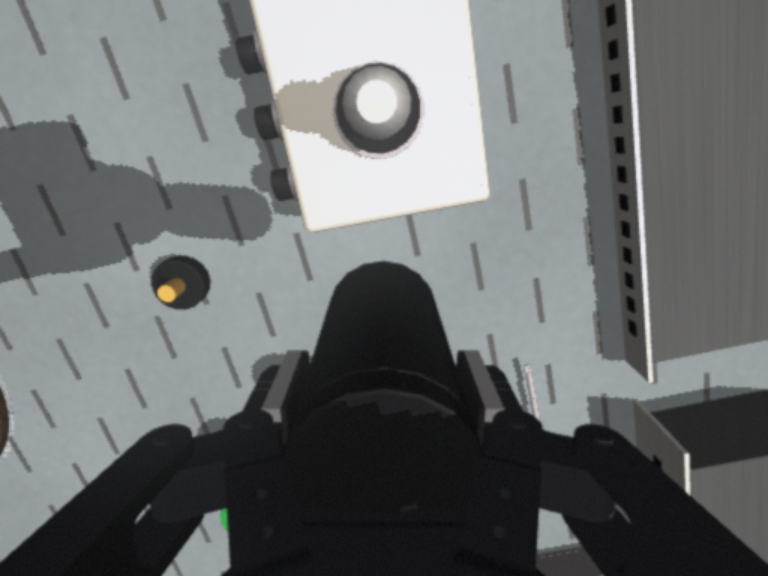

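The wrist view shows the post top disc at (377,102)/1.5. The held cup's mouth arc has its far edge at row ~262/1.5 and is centred near column 382/1.5. I'll refine both.

```bash
python3 - <<'E'
from h import *
from scipy.optimize import least_squares
o=robot.get_obs();tcp=o["tcp_pos"];cal=robot.get_calibration("wrist");im=robot.get_image("wrist").astype(int)
q=o["orientation"];from scipy.spatial.transform import Rotation as Ro
T=Ro.from_quat([*q[1:],q[0]]).as_matrix();print("tool z",T[:,2].round(4))
g=im.max(2)
# mouth arc: first dark row per column
pts=[]
for c in range(232,279):
    col=g[150:215,c]; k=np.argmax(col<70)
    if k: pts.append((c,150+k-.5))
a=np.linspace(0,2*np.pi,120)
z=tcp[2]-.0739
def res(x):
    p=tcp+T[:,0]*x[0]+T[:,1]*x[1]
    h=np.array([proj(cal,[p[0]+.026*np.cos(t),p[1]+.026*np.sin(t),z]) for t in a],np.float32)
    h=cv2.convexHull(h)
    return [cv2.pointPolygonTest(h,(float(u),float(v)),True) for u,v in pts]
s=least_squares(res,[0,0],loss="soft_l1",diff_step=1e-3,x_scale=.01);print("cup offset in tool x,y",s.x,"rms",np.sqrt(np.mean(s.fun**2)),pts[::8])
# white disc of post
m=(im.min(2)>=np.percentile(im[55:80,238:265].min(2),55)).astype(np.uint8)
sub=g[40:105,220:282];print(sub[28,::3],sub[::3,31])
for thr in(215,230,240):
    n,l,st,ce=cv2.connectedComponentsWithStats((im.min(2)>thr).astype(np.uint8));k=l[68,251]
    print(thr,st[k],ce[k],at_z(cal,ce[k],.187).round(4))
# dark ring (annulus + taper hull) outer ellipse
n,l,st,ce=cv2.connectedComponentsWithStats((g<70).astype(np.uint8))
k=np.argmax([st[i,4] if 200<ce[i][0]<300 and ce[i][1]<110 and st[i,4]<4000 else 0 for i in range(n)]);print(st[k])
cs,_=cv2.findContours((l==k).astype(np.uint8),0,2);h=cv2.convexHull(max(cs,key=len));e=cv2.fitEllipse(h);print(e)
for zz in(.114,.117):print(at_z(cal,e[0],zz).round(4))
E
```

```text
tool z [ 3.e-04 -1.e-04 -1.e+00]
cup offset in tool x,y [-0.00220006 -0.00032094] rms 0.32626824636914664 [(232, np.float64(181.5)), (240, np.float64(177.5)), (248, np.float64(175.5)), (256, np.float64(174.5)), (264, np.float64(175.5)), (272, np.float64(178.5))]
[171 106  61 104 115 126 235 237 237 237 237 237 238 238 237 194 174 154
  74  65 184] [217  85 143 169 196 237 237 238 238 237 237 237 237 238 164 126 108  95
  67  66  65 208]
215 [238  53  26  29 586] [250.37713311  66.9334471 ] [0.5886 0.1598 0.187 ]
230 [238  54  25  27 532] [250.2518797   66.97368421] [0.5885 0.1598 0.187 ]
240 [     0      0    512    384 196608] [255.5 191.5] [0.5696 0.0641 0.187 ]
[224  51  55  50 595]
((250.9401397705078, 71.82481384277344), (54.35978317260742, 57.12882995605469), 176.2780303955078)
[0.5882 0.1601 0.114 ]
[0.5882 0.1599 0.117 ]
```

>>> drive_tool --pt "1 4.5 0 0 0 0 4.5" --pt "1.8 8.5 0 0 0 0 4.5" --pt "1.95 9.5 0 0 0 0 4.5" --pt "1.95 9.5 -1.5 0 0 0 4.5" --pt "1.95 9.5 -2.5 0 0 0 4.5" --pt "1.95 9.5 -2.5 0 0 0 4.5" --pt "1.95 9.5 -2.5 0 0 0 4.5"

```text
time: 6.7
tcp_pos: [0.5893, 0.1611, 0.2735]
orientation: [0.0, 0.785, 0.619, -0.0]
contact_force: [-0.4, -0.6, -2.1]
finger_gap: 0.0515
finger_force: 43.2
```

```bash
python3 - <<'E'
from h import *
o=robot.get_obs();print(o["tcp_pos"].round(4),o["contact_force"].round(2),o["moment"].round(3))
a=[cv2.resize(robot.get_image(n)[r:r+90,c:c+100,::-1],(400,360),interpolation=cv2.INTER_CUBIC) for n,r,c in(("scene",160,235),("top",120,140))]
cv2.imwrite("pics/c1.png",np.hstack(a))
E
```

```text
[0.5893 0.1611 0.2735] [-0.41 -0.61 -2.08] [-0.039  0.016  0.039]
```

View pics/c1.png

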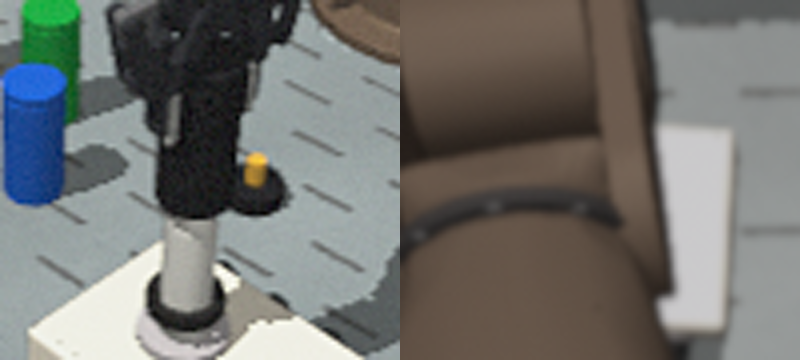

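The scene crop shows the cup's mouth (crop ~193,210) right above the post (~189,225). I'll lower it slowly and watch the lateral force.

>>> drive_tool --pt "0 0 -0.7 0 0 0 4.5" --pt "0 0 -1.4 0 0 0 4.5" --pt "0 0 -2 0 0 0 4.5" --pt "0 0 -2.4 0 0 0 4.5" --pt "0 0 -2.4 0 0 0 4.5"

```text
time: 7.3
tcp_pos: [0.589, 0.1617, 0.2485]
orientation: [-0.0, 0.785, 0.619, -0.001]
contact_force: [-0.3, 0.7, -1.7]
finger_gap: 0.0515
finger_force: 43.2
```

>>> drive_tool --pt "0 0 -0.3 0 0 0 4.5" --pt "0 0 -0.6 0 0 0 4.5" --pt "0 0 -0.8 0 0 0 4.5" --pt "0 0 -0.8 0 0 0 4.5"

```text
time: 7.7
tcp_pos: [0.5891, 0.1617, 0.241]
orientation: [-0.0, 0.785, 0.619, -0.0]
contact_force: [-0.2, -0.2, -3.3]
finger_gap: 0.052
finger_force: 43.2
```

>>> drive_tool --pt "0 0 -0.6 0 0 0 4.5" --pt "0 0 -1.2 0 0 0 4.5" --pt "0 0 -1.8 0 0 0 4.5" --pt "0 0 -2.4 0 0 0 4.5" --pt "0 0 -2.4 0 0 0 4.5"

```text
time: 8.2
tcp_pos: [0.5889, 0.1616, 0.2162]
orientation: [-0.0, 0.785, 0.619, -0.001]
contact_force: [0.2, 0.5, -2.3]
finger_gap: 0.0515
finger_force: 43.2
```

>>> drive_tool --pt "0 0 -0.6 0 0 0 4.5" --pt "0 0 -1.1 0 0 0 4.5" --pt "0 0 -1.6 0 0 0 4.5" --pt "0 0 -2 0 0 0 4.5" --pt "0 0 -2 0 0 0 4.5"

```text
time: 8.7
tcp_pos: [0.589, 0.1617, 0.1966]
orientation: [-0.0, 0.785, 0.619, -0.0]
contact_force: [-0.5, 0.1, -2.8]
finger_gap: 0.0511
finger_force: 43.3
```

Mouth ≈ 0.123. I'll feel for the ring in 1.5 mm steps.

>>> drive_tool --pt "0 0 -0.15 0 0 0 4.5" --pt "0 0 -0.3 0 0 0 4.5" --pt "0 0 -0.3 0 0 0 4.5"

```text
time: 9.0
tcp_pos: [0.5892, 0.1617, 0.1942]
orientation: [0.0, 0.785, 0.619, -0.0]
contact_force: [0.1, 0.4, -2.9]
finger_gap: 0.0515
finger_force: 43.3
```

>>> drive_tool --pt "0 0 -0.1 0 0 0 4.5" --pt "0 0 -0.2 0 0 0 4.5" --pt "0 0 -0.2 0 0 0 4.5"

```text
time: 9.3
tcp_pos: [0.5892, 0.1617, 0.1922]
orientation: [-0.0, 0.785, 0.619, -0.0]
contact_force: [0.6, -0.3, -1.5]
finger_gap: 0.0516
finger_force: 43.3
```

>>> drive_tool --pt "0 0 -0.1 0 0 0 4.5" --pt "0 0 -0.2 0 0 0 4.5" --pt "0 0 -0.2 0 0 0 4.5"

```text
time: 9.6
tcp_pos: [0.5891, 0.1617, 0.1902]
orientation: [-0.0, 0.785, 0.619, -0.0]
contact_force: [0.4, -0.7, -2.1]
finger_gap: 0.0514
finger_force: 43.3
```

>>> drive_tool --pt "0 0 -0.1 0 0 0 4.5" --pt "0 0 -0.15 0 0 0 4.5" --pt "0 0 -0.15 0 0 0 4.5"

```text
time: 9.9
tcp_pos: [0.5892, 0.1617, 0.1887]
orientation: [0.0, 0.785, 0.619, -0.0]
contact_force: [-0.2, -0.8, -1.9]
finger_gap: 0.0515
finger_force: 43.3
```

>>> drive_tool --pt "0 0 -0.1 0 0 0 4.5" --pt "0 0 -0.15 0 0 0 4.5" --pt "0 0 -0.15 0 0 0 4.5"

```text
time: 10.2
tcp_pos: [0.5893, 0.1618, 0.1878]
orientation: [0.0, 0.785, 0.619, 0.0]
contact_force: [-2.3, -0.4, 5.2]
finger_gap: 0.0514
finger_force: 43.8
```

Contact with the ring. Releasing.

>>> drive_tool --pt "0 0 0 0 0 0 6" --pt "0 0 0 0 0 0 7" --pt "0 0 0 0 0 0 7.5" --pt "0 0 0 0 0 0 7.5" --pt "0 0 0 0 0 0 7.5" --pt "0 0 0 0 0 0 7.5"

```text
time: 10.8
tcp_pos: [0.5892, 0.1617, 0.1873]
orientation: [0.0, 0.785, 0.619, -0.0]
contact_force: [0.4, -0.5, -0.7]
finger_gap: 0.0749
finger_force: 0.0
```

>>> drive_tool --pt "0 0 3 0 0 0 7.5" --pt "0 0 7 0 0 0 7.5" --pt "0 0 10 0 0 0 7.5" --pt "0 0 10 0 0 0 7.5"

```text
time: 11.2
tcp_pos: [0.5903, 0.162, 0.2916]
orientation: [0.002, 0.785, 0.619, 0.003]
contact_force: [0.5, -0.3, -0.0]
finger_gap: 0.075
finger_force: 0.0
```

```bash
python3 - <<'E'
from h import *
o=robot.get_obs();print(o["tcp_pos"].round(4),o["contact_force"].round(2))
a=[cv2.resize(robot.get_image(n)[r:r+90,c:c+100,::-1],(400,360),interpolation=cv2.INTER_CUBIC) for n,r,c in(("scene",160,235),("wrist",170,200))]
cv2.imwrite("pics/c2.png",np.hstack(a))
E
```

```text
[0.5903 0.162  0.2916] [ 0.48 -0.26 -0.  ]
```

View pics/c2.png

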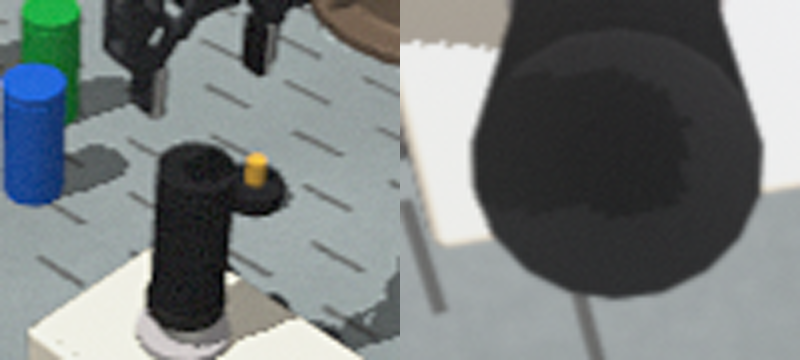

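The scene crop shows the cup upright on the ring, with its top at crop (195,165), free of the fingers. I'll close the fingers and come down on the top centre.

>>> drive_tool --pt "-0.15 -0.2 0 0 0 0 0" --pt "-0.15 -0.2 0 0 0 0 0" --pt "-0.15 -0.2 -1 0 0 0 0" --pt "-0.15 -0.2 -2 0 0 0 0" --pt "-0.15 -0.2 -3 0 0 0 0" --pt "-0.15 -0.2 -3.6 0 0 0 0" --pt "-0.15 -0.2 -3.6 0 0 0 0" --pt "-0.15 -0.2 -3.6 0 0 0 0"

```text
time: 12.1
tcp_pos: [0.5878, 0.1597, 0.2513]
orientation: [0.0, 0.785, 0.619, 0.0]
contact_force: [-0.8, -0.3, 0.5]
finger_gap: 0.0
finger_force: 0.0
```

>>> drive_tool --pt "0 0 -0.2 0 0 0 0" --pt "0 0 -0.4 0 0 0 0" --pt "0 0 -0.6 0 0 0 0" --pt "0 0 -0.6 0 0 0 0"

```text
time: 12.5
tcp_pos: [0.5876, 0.1597, 0.2451]
orientation: [-0.0, 0.785, 0.619, -0.0]
contact_force: [0.1, 0.3, 0.5]
finger_gap: -0.0
finger_force: 0.0
```

>>> drive_tool --pt "0 0 -0.1 0 0 0 0" --pt "0 0 -0.2 0 0 0 0" --pt "0 0 -0.3 0 0 0 0" --pt "0 0 -0.4 0 0 0 0" --pt "0 0 -0.4 0 0 0 0"

```text
time: 13.0
tcp_pos: [0.5877, 0.1597, 0.2412]
orientation: [-0.0, 0.785, 0.619, -0.0]
contact_force: [0.5, 0.2, -0.1]
finger_gap: -0.0002
finger_force: 0.0
```

>>> drive_tool --pt "0 0 -0.1 0 0 0 0" --pt "0 0 -0.2 0 0 0 0" --pt "0 0 -0.3 0 0 0 0" --pt "0 0 -0.3 0 0 0 0"

```text
time: 13.4
tcp_pos: [0.5879, 0.1598, 0.2388]
orientation: [0.0, 0.785, 0.619, 0.0]
contact_force: [0.1, -0.2, 4.0]
finger_gap: -0.0001
finger_force: 2.1
```

>>> drive_tool --pt "0 0 -0.1 0 0 0 0" --pt "0 0 -0.2 0 0 0 0" --pt "0 0 -0.3 0 0 0 0" --pt "0 0 -0.4 0 0 0 0" --pt "0 0 -0.5 0 0 0 0" --pt "0 0 -0.6 0 0 0 0" --pt "0 0 -0.6 0 0 0 0"

```text
time: 14.1
tcp_pos: [0.5878, 0.1597, 0.2327]
orientation: [0.0, 0.785, 0.619, 0.0]
contact_force: [-1.0, -0.0, 4.3]
finger_gap: 0.0003
finger_force: 2.1
```

>>> drive_tool --pt "0 0 -0.1 0 0 0 0" --pt "0 0 -0.2 0 0 0 0" --pt "0 0 -0.3 0 0 0 0" --pt "0 0 -0.4 0 0 0 0" --pt "0 0 -0.5 0 0 0 0" --pt "0 0 -0.5 0 0 0 0"

```text
time: 14.7
tcp_pos: [0.5878, 0.1597, 0.2275]
orientation: [0.0, 0.785, 0.619, 0.0]
contact_force: [-0.9, -0.1, 4.0]
finger_gap: 0.0004
finger_force: 2.1
```

>>> drive_tool --pt "0 0 -0.1 0 0 0 0" --pt "0 0 -0.2 0 0 0 0" --pt "0 0 -0.3 0 0 0 0" --pt "0 0 -0.35 0 0 0 0" --pt "0 0 -0.35 0 0 0 0"

```text
time: 15.2
tcp_pos: [0.5878, 0.1597, 0.224]
orientation: [0.0, 0.785, 0.619, 0.0]
contact_force: [-0.4, 0.6, 4.8]
finger_gap: -0.0001
finger_force: 2.3
```

>>> drive_tool --pt "0 0 -0.1 0 0 0 0" --pt "0 0 -0.1 0 0 0 0"

```text
time: 15.4
tcp_pos: [0.5878, 0.1597, 0.223]
orientation: [0.0, 0.785, 0.619, 0.0]
contact_force: [0.7, -0.2, 4.2]
finger_gap: -0.0
finger_force: 2.1
```

>>> drive_tool --pt "0 0 -0.1 0 0 0 0" --pt "0 0 -0.1 0 0 0 0"

```text
time: 15.6
tcp_pos: [0.5878, 0.1597, 0.222]
orientation: [0.0, 0.785, 0.619, 0.0]
contact_force: [0.6, 0.4, 4.7]
finger_gap: 0.0002
finger_force: 2.7
```

>>> drive_tool --pt "0 0 -0.1 0 0 0 0" --pt "0 0 -0.1 0 0 0 0"

```text
time: 15.8
tcp_pos: [0.5882, 0.1598, 0.222]
orientation: [0.001, 0.785, 0.619, 0.001]
contact_force: [-1.3, 0.0, 13.0]
finger_gap: -0.0003
finger_force: 6.0
```

>>> drive_tool --pt "0 0 -0.1 0 0 0 0" --pt "0 0 -0.1 0 0 0 0"

```text
time: 16.0
tcp_pos: [0.5884, 0.1598, 0.2219]
orientation: [0.001, 0.785, 0.619, 0.002]
contact_force: [-2.7, 0.1, 18.5]
finger_gap: -0.0003
finger_force: 9.4
```

The stop is felt exactly at the expected height (TCP 0.222). Retreating.

>>> drive_tool --pt "0 0 0.5 0 0 0 0" --pt "0 0 3 0 0 0 0" --pt "0 0 7 0 0 0 0" --pt "0 0 10 0 0 0 0" --pt "0 0 10 0 0 0 0" --pt "0 0 10 0 0 0 0"

```text
time: 16.6
tcp_pos: [0.5875, 0.1597, 0.3196]
orientation: [0.0, 0.785, 0.619, 0.0]
contact_force: [-0.0, -1.1, -0.7]
finger_gap: 0.0
finger_force: 0.0
```

```bash
python3 - <<'E'
from h import *
o=robot.get_obs();print(o["tcp_pos"].round(4),o["contact_force"].round(2))
a=[cv2.resize(robot.get_image(n)[r:r+90,c:c+100,::-1],(400,360),interpolation=cv2.INTER_CUBIC) for n,r,c in(("scene",160,235),("wrist",170,200))]
cv2.imwrite("pics/c3.png",np.hstack(a))
E
```

```text
[0.5875 0.1597 0.3196] [-0.04 -1.06 -0.69]
```

View pics/c3.png

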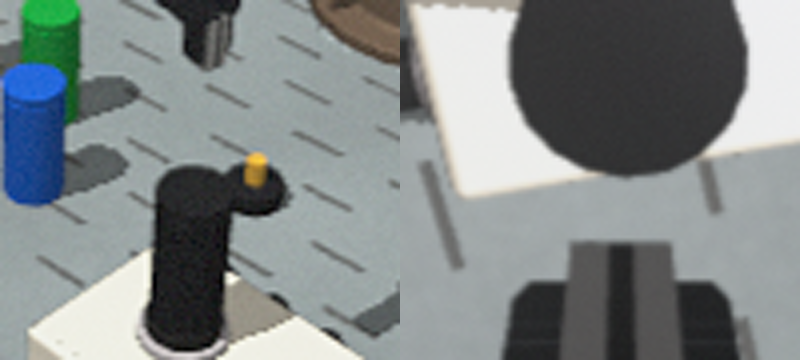

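The cup stands upright with the ring down on its flange (cup top at crop (193,185), about 20 px lower than before), and the fingers are clear.

```bash
python3 -c "
from bench import robot
print(robot.sign_off())"
```

```text
the job is handed in; nothing more can be done
None
```

The tall black cup is seated over the post with the seal ring pushed down to its stop (felt at about 18 N). The fingers are clear of it, and I handed the job in at about 17 s; the sign-off gave no verdict.

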